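Press the lids onto a batch of gelato tubs in the push-push lidding press

TASK

The lids of these takeaway tubs are only laid on. Release the lid press's push-push carrier, load all the tubs into its wells together, push the carrier shut so that it latches, bring the lever right down to its stop and let it come back up, so that every lid is pressed home. Then release the carrier again, stand the tubs upright on the steel delivery tray and leave the empty press latched shut with its lever up; check after every push whether the carrier ended up out or shut, and do not disturb the white squeeze bottle, the drink cup or the mist bottle.

Things in the scene. Friction and masses are not known exactly. Their poses are not given: they have to be found in the camera images.
- tub_1: kraft-paper gelato tub with white lid, one of two or three (None: absent). Body slightly conical, diameter 53 mm at the foot, 58 near the top, 54 tall, 0.08 to 0.15 kg; the plug-in lid is 57 mm wide, a little narrower than the body's rim. 58 mm tall with the lid home, 62 to 64 with it proud. Grip the body, below the rim. Origin: centre of the foot; z up
- tub_2: kraft-paper gelato tub with white lid, one of two or three (None: absent). Body slightly conical, diameter 53 mm at the foot, 58 near the top, 54 tall, 0.08 to 0.15 kg; the plug-in lid is 57 mm wide, a little narrower than the body's rim. 58 mm tall with the lid home, 62 to 64 with it proud. Grip the body, below the rim. Origin: centre of the foot; z up
- tub_3: kraft-paper gelato tub with white lid, one of two or three (None: absent). Body slightly conical, diameter 53 mm at the foot, 58 near the top, 54 tall, 0.08 to 0.15 kg; the plug-in lid is 57 mm wide, a little narrower than the body's rim. 58 mm tall with the lid home, 62 to 64 with it proud. Grip the body, below the rim. Origin: centre of the foot; z up
- lid_1 (a joint): how far the lid of tub_1 stands proud, m: 0 pressed home, 0.004 to 0.006 at the start (only laid on). It is stiff (4 N) and stays where it is
- lid_2 (a joint): how far the lid of tub_2 stands proud, m: 0 pressed home, 0.004 to 0.006 at the start (only laid on). It is stiff (4 N) and stays where it is
- lid_3 (a joint): how far the lid of tub_3 stands proud, m: 0 pressed home, 0.004 to 0.006 at the start (only laid on). It is stiff (4 N) and stays where it is
- carrier (a joint): slide of the press's carrier, m. 0.140: fully out. About 0: latched shut. A spring (2 to 4 N) drives it out. Push-push latch: pushed in past shut to its stop at -0.0135 (at least to -0.012; 4 to 8 N at 30 mm/s) and let go, it changes over: if it was out it now stays shut, if it was shut it slides out by itself in about 2 s. A push that stops short changes nothing
- carrier_pad (a point): centre of the outer face of the black push pad on the carrier's front plate (pad 90 x 30 mm, centre 46 mm high; plate 228 mm wide, 14 to 66 mm high). Moves with the carrier. Axes of the press: x into the press, the way to push; y left; z up. Head and cheeks of the press (up to 216 mm high) begin 74 mm behind the pad's face when shut
- well_1 (a point): centre of the floor of the carrier's left well (round, 64 mm wide, 12 deep; floor 26 mm above the counter, wells 74 mm apart, 128 mm behind the pad's face); axes as carrier_pad. With the carrier out, the well's centre is 87 mm in front of the press's head
- well_2 (a point): centre of the floor of the carrier's middle well (round, 64 mm wide, 12 deep; floor 26 mm above the counter, wells 74 mm apart, 128 mm behind the pad's face); axes as carrier_pad. With the carrier out, the well's centre is 87 mm in front of the press's head
- well_3 (a point): centre of the floor of the carrier's right well (round, 64 mm wide, 12 deep; floor 26 mm above the counter, wells 74 mm apart, 128 mm behind the pad's face); axes as carrier_pad. With the carrier out, the well's centre is 87 mm in front of the press's head
- lever (a joint): lever of the press, rad. 0: up, at rest, 0.55 rad above level; 0.65: all the way down at its stop. A spring (8 to 12 N at the grip, up to 5 N more while lids go down) brings it back up. It lowers the platen onto the lids; with a carrier that is not fully in, it presses nothing
- lever_grip (a point): middle of the lever's black horizontal grip bar (diameter 22 mm, 78 mm long along y of the press), outside the press's right cheek; about 238 mm high at rest, 163 mm when down. Axes at rest as carrier_pad. At rest the lever's axis, along y of the press, lies 102 mm farther into the press (+x) and 63 mm lower than this point (120 mm away)
- delivery_tray: fixed pressed-steel tray, 130 mm along its x, 210 mm along its y, rim 15 mm high, flat floor 3 mm above the counter and about 110 by 186 mm. Origin: centre of its underside
- sauce_bottle: loose white squeeze bottle, diameter 52 mm, 178 mm tall: a bystander. Origin: centre of its foot
- drink: loose clear drink cup with dome lid and straw, diameter 94 mm, 208 mm tall: a bystander. Origin: centre of its foot
- mister: loose white mist bottle, 58 x 82 mm, 243 mm tall: a bystander. Origin: centre of its foot
Things that resemble listed ones, but are neither listed nor needed, are in the scene too. What is shaped like the tub_3 but orange is not meant.

How it is judged:
By the outcome, as a careful person would: the job done as asked, in the order asked, and still so for the second after the job is handed in, with the robot touching nothing.
Of tub_1, tub_2, tub_3 only 2 to 3 are there at a start; the rules pass over those that are not, and their reading is None.
At some moment in a run one of tub_1, tub_2, tub_3 may be knocked a few centimetres aside while the robot is not near it.
It also fails if it takes over 210 s, if anything falls off the work surface, if the arm or the gripper's body presses on something with over 40 N, if the wrist force passes 120 N, or if a joint passes its speed limit or range.

ROBOT

A 6-joint arm with a two-finger parallel gripper is mounted at the origin on a cart in front of the work surface, level with it; the furniture and walls round the work are solid. World frame = base frame: x ahead of the robot, y to its left, z up, the work surface at z = 0. Lengths are in m, angles in rad, forces in N, time in s.
With the tool pointing down it reaches from about 0.35 to 0.775 m from the base axis. Payload 7.3 kg.
Tool frame: the origin (TCP) lies at the centre of the arm's flange, where the gripper is bolted on; the fingertips stand 178 mm ahead of it and the grasp point (between the pads) lies 159 mm ahead of it; z points along the fingers, y is the line along which they close (so a half turn about z gives the same grasp; the last joint's range is limited). The gripper opens to 92 mm and grips with 3 to 60 N. Pads are 19 mm wide; open, the fingers measure 130 mm over their backs; the gripper's body (75 mm by 190 mm) begins 47 mm behind the grasp point.
Start: joints at [0.959, 0.342, 1.524, -0, 1.275, -0.146], TCP at [0.236, 0.469, 0.405] pointing down, gripper open.
Joint ranges: [-2.53, 2.53], [-0.77, 2.02], [0.04, 2.7], [-1, 4.14], [0.28, 2.66], [-3.11, 3.11]. Speed limits (rad/s): [2.57, 2.57, 3.14, 3.14, 3.14, 3.14].

INTERFACE

Orientations are given as [roll, pitch, yaw] about the fixed x, y, z axes, in that order (R = Rz(yaw) Ry(pitch) Rx(roll)).
In Python, from cell import telemetry, vision, ticket gives the robot as it stands.
- The arm moves only by the shell command python3 -m crank 'ROWS' [FORCE]. ROWS is JSON, a list of rows, each a list of 5 numbers: the gripper command: -1 is shut, 1 is fully open, values between are in proportion, then the shift along the tool's x, y, z in mm, then the turn about the tool's z in rad. In form: [[fingers, dx, dy, dz, roll], ...]. A call has 1 to 12 rows; each row is the pose to reach, as a shift and turn from the pose commanded when the call began, along the tool's axes at that moment; what a row does not reach only later rows make up. A row lasts 1/12 s, in which the tool goes at most 41.7 mm and 7.16 degrees, less where a joint would pass 70% of its speed; a pose out of reach is approached as far as the arm can. A call with a gripper value outside its range is refused whole. The fingers move at their own pace and stop on an object; FORCE is the grip in N (left out, the last holds). Time passes only in rows, so rows that repeat a pose let the fingers close. It gives the time, the measured TCP pose, the force, the opening and the grip force at its end, in the units of the state.
- telemetry.observe(): the state, without advancing time (a new reading comes with each control period).
- vision.read_camera(name): name is "side" or "top"; returns (picture, depth): 420x560x3 uint8, red, green, blue; 420x560 float32, m along the optical axis (not along the pixel's ray), 0 where there is no reading.
- vision.get_calibration(name): a dict with "camera_matrix" (3x3 intrinsics, pixels), "rvec" (rotation vector, rad) and "tvec" (3), from world to camera coordinates, as OpenCV has them. Camera axes: x right, y down, z forward; pixel columns grow to the right and rows downward; lengths in m; the calibration is good to about 2 mm. A picture is of the moment at which its call begins. get_calibration takes no time and is no camera call.
- ticket.hand_in(): hands the job in; it is judged then, once.
The state is a dict: "time": time; "qpos": joint angles; "qvel": joint speeds; "joint_efforts": joint torques, N m; "tool_pos": TCP position; "tool_rot": TCP orientation; "contact_force": force on the tool from outside, world axes, zero at the start; "torque": the same for the moment, N m; "opening": finger opening in m; "grip_force": force on a finger pad.
Only numpy, scipy, OpenCV 4.12 (cv2) and the standard library are available. Lean on these libraries where they do the work, as an engineer would, in place of code of your own. Each camera call takes 0.05 s, during which the arm holds its last target. There are 200 camera calls.

## Working session

There is one attempt and no reset: what is moved stays moved. The work goes in short steps, Python scripts to look and compute and a shell command to move; the robot and the scene stay as the last step left them, time stands still between calls to the robot, and variables do not carry over. Pictures are saved under pics/ and viewed, at most 14 in all, crops included, and the job is handed in when it is done.

```bash
ls; mkdir -p pics
cat > h.py <<'E'
import numpy as np, cv2
from cell import telemetry, vision, ticket
from scipy.spatial.transform import Rotation as R
def cam(n):
    p,d=vision.read_camera(n); return p,d
def cloud(n,d):
    c=vision.get_calibration(n); K=np.array(c["camera_matrix"],float)
    Rm=cv2.Rodrigues(np.array(c["rvec"],float))[0]; t=np.array(c["tvec"],float).ravel()
    v,u=np.mgrid[:d.shape[0],:d.shape[1]]
    X=np.stack([(u-K[0,2])/K[0,0]*d,(v-K[1,2])/K[1,1]*d,d],-1)
    W=(X-t)@Rm
    W[d<=0]=np.nan
    return W
def save(n,p): cv2.imwrite(n,cv2.cvtColor(p,cv2.COLOR_RGB2BGR))
E
python3 - <<'E'
from h import *
for n in("side","top"):
    p,d=cam(n); save(f"pics/{n}0.png",p); np.savez(f"/tmp/{n}0.npz",p=p,d=d)
    c=vision.get_calibration(n); Rm=cv2.Rodrigues(np.array(c["rvec"],float))[0]; print(n,-Rm.T@np.ravel(c["tvec"]),Rm[2])
print(telemetry.observe())
E
```

```text
pics
side [-0.16609096 -0.52620319  1.26495762] [ 0.52829734  0.35622186 -0.77071908]
top [0.04075878 0.19869176 1.09335256] [ 0.49486861 -0.17706175 -0.85073744]
{'time': 0.1, 'qpos': array([ 9.59007180e-01,  3.42645493e-01,  1.52490547e+00,  1.27472966e-05,
        1.27538950e+00, -1.45981418e-01]), 'qvel': array([-0.00158797, -0.00072709, -0.00219458,  0.00069804, -0.00040235,
       -0.00109899]), 'joint_efforts': array([ 1.49143874e-03, -4.32007456e+01, -2.44693869e+01,  7.19595887e-02,
        5.27115364e-02, -6.69877636e-05]), 'tool_pos': array([0.23570399, 0.46898596, 0.40412381]), 'tool_rot': array([-3.14026095e+00, -2.08117851e-04,  2.67578107e+00]), 'contact_force': array([0.41897822, 0.96583754, 0.42100509]), 'torque': array([ 0.01341554, -0.00244768,  0.01503212]), 'grip_force': 0.0, 'opening': 0.09138900148363761}
```

View pics/top0.png

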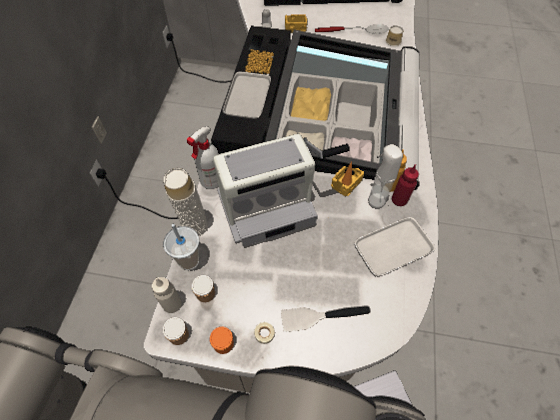

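View pics/side0.png

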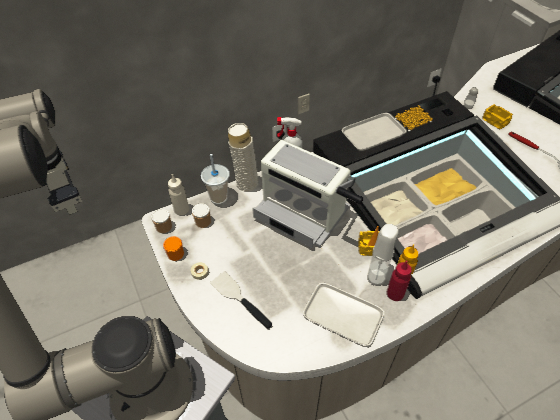

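The top picture shows two white-lidded tubs at about (204,288) and (175,330), with the orange decoy at (222,340). The press is at (267,190) with its pad near (285,230), the lever grip near (335,150), and the tray at (394,246). The side view agrees and shows no third tub.

Run:
```python
from h import *
for n in("side","top"):
    z=np.load(f"/tmp/{n}0.npz"); p,d=z["p"],z["d"]; W=cloud(n,d); z_=W[...,2]
    S=(lambda *b: W[b[1]:b[3],b[0]:b[2]].reshape(-1,3))
    print(n)
    boxes={"top":dict(tA=(185,270,222,308),tB=(158,314,192,348),head=(212,130,318,185),tray=(350,215,435,278),lever=(312,140,355,165),sauce=(148,272,182,315),drink=(160,222,204,272),orange=(205,322,240,356)),
     "side":dict(tA=(190,198,214,230),tB=(150,205,176,235),head=(262,140,352,190),tray=(300,280,388,350),lever=(325,170,370,215),sauce=(165,172,190,215),drink=(198,155,232,205),orange=(160,232,190,265))}[n]
    for k,b in boxes.items():
        P=S(*b); P=P[~np.isnan(P[:,0])]
        zr=dict(tA=(.055,.075),tB=(.055,.075),orange=(.05,.075),head=(.2,.225),tray=(.008,.025),lever=(.22,.26),sauce=(.03,.19),drink=(.03,.22))[k]
        Q=P[(P[:,2]>zr[0])&(P[:,2]<zr[1])]
        if len(Q)<5: print(k,len(Q)); continue
        r=cv2.minAreaRect((Q[:,:2]*1000).astype(np.float32)); m=np.round(np.percentile(Q[:,2],[5,50,95]),3)
        print(k,len(Q),"rect",np.round(r[0]),np.round(r[1]),round(r[2],1),"med",np.round(np.median(Q[:,:2],0),3),"z",m)
# dark pad & grip blobs
for n,boxes in (("top",dict(pad=(262,218,300,242),grip=(312,140,355,165))),("side",dict(pad=(265,205,330,248),grip=(325,170,372,215)))):
    z=np.load(f"/tmp/{n}0.npz"); p,d=z["p"],z["d"]; W=cloud(n,d)
    for k,b in boxes.items():
        m=np.zeros(d.shape,bool); m[b[1]:b[3],b[0]:b[2]]=1; m&=(p.max(-1)<60)&(d>0)
        zr=(.02,.08) if k=="pad" else (.21,.27)
        m&=(W[...,2]>zr[0])&(W[...,2]<zr[1]); Q=W[m]
        if len(Q)<4: print(n,k,len(Q));continue
        print(n,k,len(Q),np.round(Q.mean(0),3),np.round(Q.min(0),3),np.round(Q.max(0),3),[np.round(a,1) for a in cv2.minAreaRect((Q[:,:2]*1000).astype(np.float32))])
a=cv2.imread("pics/top0.png")[120:260,140:440]; b=cv2.imread("pics/side0.png")[130:270,140:440]
cv2.imwrite("pics/crop1.png",cv2.resize(np.vstack([a,b]),(600,560),interpolation=cv2.INTER_CUBIC))
```

```text
side
tA 195 rect [506. 237.] [60. 54.] 40.6 med [0.504 0.237] z [0.057 0.062 0.067]
tB 206 rect [417. 333.] [58. 55.] 57.1 med [0.416 0.331] z [0.057 0.062 0.067]
head 2469 rect [730. -24.] [276. 126.] 89.4 med [ 0.724 -0.022] z [0.207 0.215 0.22 ]
tray 455 rect [ 472. -316.] [210. 239.] 25.1 med [ 0.496 -0.334] z [0.008 0.013 0.02 ]
lever 246 rect [ 690. -161.] [151.  52.] 64.7 med [ 0.671 -0.192] z [0.227 0.245 0.251]
sauce 503 rect [481. 329.] [47. 95.] 77.4 med [0.493 0.318] z [0.036 0.102 0.154]
drink 822 rect [605. 253.] [155.  94.] 25.3 med [0.604 0.247] z [0.045 0.118 0.146]
orange 243 rect [356. 228.] [58. 57.] 11.1 med [0.355 0.227] z [0.053 0.057 0.062]
top
tA 352 rect [502. 237.] [54. 55.] 76.3 med [0.501 0.237] z [0.058 0.062 0.066]
tB 411 rect [415. 332.] [55. 54.] 89.9 med [0.414 0.332] z [0.059 0.062 0.065]
head 3443 rect [728. -23.] [274. 127.] 89.8 med [ 0.722 -0.014] z [0.207 0.215 0.218]
tray 354 rect [ 457. -318.] [132. 211.] 5.3 med [ 0.481 -0.348] z [0.009 0.013 0.017]
lever 290 rect [ 692. -193.] [83. 59.] 89.0 med [ 0.671 -0.184] z [0.224 0.244 0.25 ]
sauce 639 rect [498. 329.] [45. 51.] 3.1 med [0.488 0.326] z [0.04  0.113 0.154]
drink 1296 rect [639. 247.] [ 94. 150.] 66.6 med [0.608 0.253] z [0.045 0.119 0.131]
orange 439 rect [355. 228.] [55. 56.] 68.6 med [0.353 0.228] z [0.054 0.058 0.061]
top pad 199 [ 0.596 -0.014  0.046] [ 0.592 -0.062  0.02 ] [0.601 0.03  0.064] [array([596. , -16.1]), array([ 8.4, 92.8]), np.float64(0.5)]
top grip 197 [ 0.669 -0.192  0.244] [ 0.663 -0.23   0.211] [ 0.704 -0.154  0.252] [array([ 672.7, -187.4]), array([85.1, 36.4]), np.float64(69.9)]
side pad 157 [ 0.597 -0.017  0.049] [ 0.593 -0.059  0.023] [0.603 0.029 0.069] [array([597.9, -15. ]), array([88.3, 10.2]), np.float64(89.7)]
side grip 195 [ 0.671 -0.197  0.244] [ 0.66  -0.234  0.229] [ 0.699 -0.159  0.254] [array([ 677.2, -197. ]), array([74.7, 38.5]), np.float64(86.1)]
```

View pics/crop1.png

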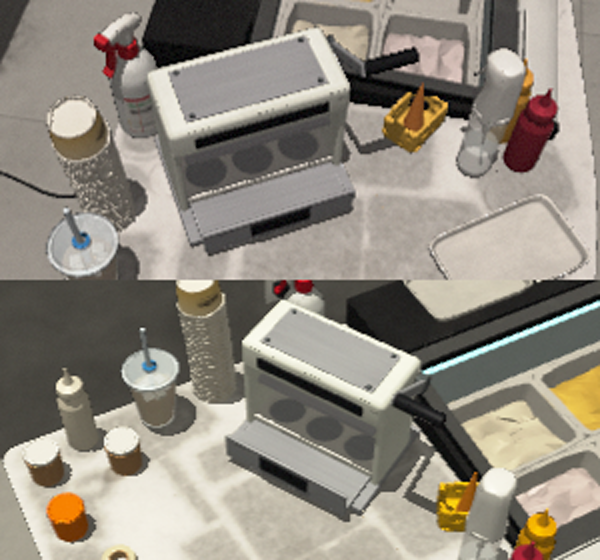

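Run:
```python
from h import *
Q=np.vstack([cloud(n,np.load(f"/tmp/{n}0.npz")["d"]).reshape(-1,3) for n in("side","top")])
Q=Q[~np.isnan(Q[:,0])]
def sl(nm,x0,x1,y0,y1,zs):
    for a,b in zs:
        P=Q[(Q[:,0]>x0)&(Q[:,0]<x1)&(Q[:,1]>y0)&(Q[:,1]<y1)&(Q[:,2]>a)&(Q[:,2]<b)]
        if len(P)>5:
            r=cv2.minEnclosingCircle((P[:,:2]*1000).astype(np.float32)); q=np.percentile(P[:,:2],[2,98],axis=0)
            print(nm,a,b,len(P),"x",q[:,0].round(3),"y",q[:,1].round(3),"circ",np.round(r[0]),round(r[1]))
zs=[(z,z+.02) for z in np.arange(.02,.22,.02)]
sl("drink",.54,.70,.18,.32,zs); sl("sauce",.45,.54,.29,.38,zs)
sl("cups",.66,.8,.2,.34,zs[::3])
# press yaw: head front top edge & pad plate fit
for nm,(x0,x1,y0,y1,a,b) in dict(plate=(.58,.62,-.13,.1,.02,.06),head=(.655,.68,-.15,.11,.17,.205)).items():
    P=Q[(Q[:,0]>x0)&(Q[:,0]<x1)&(Q[:,1]>y0)&(Q[:,1]<y1)&(Q[:,2]>a)&(Q[:,2]<b)]
    l=cv2.fitLine(P[:,:2].astype(np.float32),cv2.DIST_HUBER,0,.001,.001).ravel(); print(nm,len(P),l,np.degrees(np.arctan(l[0]/l[1])), P[:,1].min(),P[:,1].max())
# head top y-extent
P=Q[(Q[:,2]>.208)&(Q[:,2]<.225)&(Q[:,0]>.68)&(Q[:,0]<.78)&(abs(Q[:,1]+.02)<.16)]; print(np.percentile(P[:,1],[0,1,99,100]))
# tray
P=Q[(Q[:,2]>.009)&(Q[:,2]<.02)&(Q[:,0]>.36)&(Q[:,0]<.56)&(Q[:,1]<-.2)&(Q[:,1]>-.44)]; print("tray",cv2.minAreaRect((P[:,:2]*1000).astype(np.float32)))
```

```text
drink 0.02 0.04 202 x [0.582 0.697] y [0.187 0.279] circ [646. 233.] 73
drink 0.04 0.06 217 x [0.579 0.698] y [0.185 0.281] circ [643. 231.] 75
drink 0.06 0.08 271 x [0.577 0.699] y [0.184 0.282] circ [645. 234.] 77
drink 0.08 0.1 270 x [0.574 0.698] y [0.185 0.28 ] circ [641. 233.] 77
drink 0.1 0.12000000000000001 872 x [0.57  0.694] y [0.189 0.3  ] circ [638. 234.] 80
drink 0.12000000000000001 0.14 833 x [0.572 0.694] y [0.19  0.298] circ [640. 236.] 80
drink 0.13999999999999999 0.15999999999999998 190 x [0.611 0.698] y [0.186 0.262] circ [655. 223.] 59
drink 0.16 0.18 188 x [0.611 0.698] y [0.184 0.263] circ [655. 222.] 59
drink 0.18 0.19999999999999998 201 x [0.611 0.697] y [0.186 0.262] circ [653. 223.] 59
drink 0.19999999999999998 0.21999999999999997 240 x [0.612 0.699] y [0.186 0.262] circ [655. 224.] 59
sauce 0.02 0.04 121 x [0.477 0.516] y [0.304 0.348] circ [502. 328.] 27
sauce 0.04 0.06 119 x [0.477 0.517] y [0.304 0.35 ] circ [502. 329.] 27
sauce 0.06 0.08 134 x [0.477 0.517] y [0.304 0.35 ] circ [501. 328.] 27
sauce 0.08 0.1 134 x [0.477 0.516] y [0.304 0.35 ] circ [501.
[... 374 characters left out ...]
 [0.682 0.714] y [0.201 0.25 ] circ [704. 227.] 31
cups 0.08 0.1 96 x [0.681 0.708] y [0.201 0.25 ] circ [699. 226.] 30
cups 0.13999999999999999 0.15999999999999998 123 x [0.68  0.704] y [0.201 0.251] circ [698. 227.] 29
cups 0.19999999999999998 0.21999999999999997 166 x [0.677 0.713] y [0.201 0.254] circ [715. 218.] 39
plate 893 [ 0.0033942   0.9999942   0.5981391  -0.01491503] 0.19447346 -0.1283756773760062 0.09996935268387894
head 1269 [ 0.00308366  0.99999523  0.67018086 -0.0350083 ] 0.17668082 -0.1446664487260015 0.10955951015608814
[-0.16145808 -0.15278827  0.10917033  0.11283976]
tray ((457.7420654296875, -317.294677734375), (133.79672241210938, 212.63565063476562), 5.301420211791992)
```

```bash
cat >> h.py <<'E'
def go(*T):
    """targets: (x,y,z_tip,yaw_deg) -> shift along present tool axes in mm, roll rad"""
    s=telemetry.observe(); M=R.from_euler("xyz",s["tool_rot"]).as_matrix(); p=s["tool_pos"]
    print("t",round(s["time"],2),"pos",p.round(4),"tip z",round(p[2]-.178,4),"yaw",round(np.degrees(s["tool_rot"][2]),1),"F",s["contact_force"].round(1),"open",round(s["opening"],4))
    for x,y,z,w in T:
        d=(np.array([x,y,z+.178])-p)@M*1000
        r=-(np.radians(w)-s["tool_rot"][2]); r=(r+np.pi)%(2*np.pi)-np.pi
        print((x,y,z,w),"->",d.round(1),"roll",round(r,3))
E
python3 - <<'E'
from h import *
d=np.load("/tmp/side0.npz")["d"]; W=cloud("side",d)[:240,:110].reshape(-1,3); W=W[~np.isnan(W[:,0])]
c=np.array([.236,.469,.404]); ps=2.676
X=(W-c); X=np.c_[X[:,0]*np.cos(ps)+X[:,1]*np.sin(ps), X[:,0]*np.sin(ps)-X[:,1]*np.cos(ps), X[:,2]]
for a,b in((-.18,-.12),(-.11,-.08),(-.08,-.04),(-.04,-.01)):
    P=X[(X[:,2]>a)&(X[:,2]<b)&(abs(X[:,0])<.15)&(abs(X[:,1])<.15)]
    if len(P): print(a,b,len(P),P.min(0).round(3),P.max(0).round(3))
go((.5,-.015,.226,180),(.52,-.015,.03,180))
E
```

```text
-0.18 -0.12 71 [-0.01  -0.068 -0.174] [ 0.012 -0.05  -0.129]
-0.11 -0.08 277 [-0.036 -0.095 -0.11 ] [ 0.037  0.09  -0.08 ]
-0.08 -0.04 612 [-0.036 -0.097 -0.08 ] [ 0.037  0.094 -0.04 ]
-0.04 -0.01 250 [-0.036 -0.054 -0.04 ] [ 0.022 -0.007 -0.01 ]
t 0.1 pos [0.2357 0.469  0.4041] tip z 0.2261 yaw 153.3 F [0.4 1.  0.4] open 0.0914
(0.5, -0.015, 0.226, 180) -> [-4.535e+02 -3.137e+02  4.000e-01] roll -0.466
(0.52, -0.015, 0.03, 180) -> [-471.4 -304.5  196.4] roll -0.466
```

```bash
python3 -m crank '[[-1,-38,-26,0,-0.05],[-1,-76,-52,0,-0.1],[-1,-113,-78,0,-0.16],[-1,-151,-105,0,-0.22],[-1,-189,-131,0,-0.28],[-1,-227,-157,0,-0.34],[-1,-265,-183,0,-0.4],[-1,-302,-209,0,-0.466],[-1,-340,-235,0,-0.466],[-1,-378,-261,0,-0.466],[-1,-416,-287,0,-0.466],[-1,-453,-313,0,-0.466]]'
python3 - <<'E'
from h import *
go((.52,-.015,.03,180),(.578,-.015,.03,180),(.600,-.015,.03,180))
E
```

```text
time: 1.1
tool_pos: [0.4762, 0.0283, 0.4046]
tool_rot: [3.141, -0.0, 3.141]
contact_force: [0.5, 1.1, -0.3]
opening: 0.0163
grip_force: 0.0
t 1.1 pos [0.4762 0.0283 0.4046] tip z 0.2266 yaw 180.0 F [ 0.5  1.1 -0.3] open 0.0163
(0.52, -0.015, 0.03, 180) -> [-43.9 -43.4 196.6] roll -0.0
(0.578, -0.015, 0.03, 180) -> [-101.9  -43.4  196.6] roll -0.0
(0.6, -0.015, 0.03, 180) -> [-123.9  -43.4  196.5] roll -0.0
```

```bash
python3 -m crank '[[-1,0,0,0,0],[-1,0,0,0,0],[-1,0,0,0,0]]'
python3 - <<'E'
from h import *
go((.52,-.015,.03,180),(.578,-.015,.03,180),(.600,-.015,.03,180))
E
```

```text
time: 1.35
tool_pos: [0.4754, 0.0305, 0.4042]
tool_rot: [3.141, -0.001, 3.141]
contact_force: [0.2, 0.2, 0.9]
opening: 0.0008
grip_force: 0.0
t 1.35 pos [0.4754 0.0305 0.4042] tip z 0.2262 yaw 180.0 F [0.2 0.2 0.9] open 0.0008
(0.52, -0.015, 0.03, 180) -> [-44.9 -45.6 196.2] roll -0.001
(0.578, -0.015, 0.03, 180) -> [-102.9  -45.6  196.1] roll -0.001
(0.6, -0.015, 0.03, 180) -> [-124.9  -45.5  196. ] roll -0.001
```

```bash
python3 -m crank '[[-1,-15,-15,30,0],[-1,-30,-30,60,0],[-1,-45,-45,90,0],[-1,-45,-45,120,0],[-1,-45,-45,150,0],[-1,-45,-45,180,0],[-1,-45,-45,196,0],[-1,-65,-45,196,0],[-1,-85,-45,196,0],[-1,-100,-45,196,0],[-1,-100,-45,196,0]]'
python3 - <<'E'
from h import *
go((.578,-.015,.03,180),(.600,-.015,.03,180))
E
```

```text
time: 2.27
tool_pos: [0.5776, -0.0127, 0.209]
tool_rot: [-3.141, 0.003, -3.139]
contact_force: [0.7, -0.1, -0.3]
opening: 0.0004
grip_force: 0.0
t 2.27 pos [ 0.5776 -0.0127  0.209 ] tip z 0.031 yaw -179.8 F [ 0.7 -0.1 -0.3] open 0.0004
(0.578, -0.015, 0.03, 180) -> [-0.3 -2.3  1. ] roll 0.003
(0.6, -0.015, 0.03, 180) -> [-22.3  -2.4   1.1] roll 0.003
```

```bash
python3 -m crank '[[-1,-3,0,0,0],[-1,-6,0,0,0],[-1,-8,0,0,0],[-1,-10,0,0,0],[-1,-12,0,0,0],[-1,-14,0,0,0],[-1,-16,0,0,0],[-1,-18,0,0,0],[-1,-20,0,0,0],[-1,-22,0,0,0],[-1,-23,0,0,0],[-1,-23,0,0,0]]'
```

```text
time: 3.27
tool_pos: [0.5979, -0.0143, 0.2086]
tool_rot: [3.141, -0.003, -3.142]
contact_force: [-5.3, 2.3, 3.1]
opening: 0.0002
grip_force: 2.7
```

```bash
python3 -m crank '[[-1,0,0,0,0]]'
```

```text
time: 3.35
tool_pos: [0.5981, -0.0143, 0.2087]
tool_rot: [3.141, -0.002, -3.142]
contact_force: [-6.2, 2.3, 3.1]
opening: 0.0005
grip_force: 2.5
```

```bash
python3 -m crank '[[-1,-1.5,0,0,0],[-1,-3,0,0,0],[-1,-3,0,0,0]]'
```

```text
time: 3.6
tool_pos: [0.5996, -0.0143, 0.2086]
tool_rot: [3.141, -0.008, -3.141]
contact_force: [-14.8, 1.2, 10.9]
opening: 0.0002
grip_force: 7.3
```

Force rises, so the stop is reached. I retreat fast and look.

```bash
python3 -m crank '[[-1,25,0,0,0],[-1,60,0,0,0],[-1,95,0,0,0],[-1,130,0,0,0],[-1,165,0,0,0],[-1,180,0,0,0],[-1,180,0,-40,0],[-1,180,0,-80,0],[-1,180,0,-120,0],[-1,180,0,-150,0],[-1,180,0,-150,0],[1,180,0,-150,0]]'; python3 -m crank '[[1,0,30,0,0],[1,0,60,0,0],[1,0,90,0,0],[1,0,120,0,0],[1,0,150,0,0],[1,0,150,0,0]]'
cat >> h.py <<'E'
def carrier(Q=None):
    if Q is None: Q=np.vstack([cloud(n,cam(n)[1]).reshape(-1,3) for n in("side","top")]); Q=Q[~np.isnan(Q[:,0])]
    P=Q[(Q[:,0]>.42)&(Q[:,0]<.66)&(abs(Q[:,1]+.015)<.1)&(Q[:,2]>.02)&(Q[:,2]<.055)]
    print("plate front x ~",np.percentile(P[:,0],[5,25,50]).round(4),len(P)); return Q
E
python3 - <<'E'
from h import *
p,d=cam("top"); save("pics/top1.png",p); carrier()
s=telemetry.observe(); go((.415,.332,.16,180),(.415,.332,.017,180))
E
```

```text
time: 4.6
tool_pos: [0.4221, -0.0148, 0.3605]
tool_rot: [-3.14, 0.006, 3.142]
contact_force: [0.6, 0.4, -0.6]
opening: 0.0033
grip_force: 0.0
time: 5.1
tool_pos: [0.4212, 0.139, 0.3572]
tool_rot: [3.14, -0.002, -3.138]
contact_force: [-0.2, -0.2, -0.3]
opening: 0.0421
grip_force: 0.0
plate front x ~ [0.4591 0.5126 0.5491] 2992
t 5.25 pos [0.4215 0.1354 0.3575] tip z 0.1795 yaw -179.9 F [-0.8  0.  -0.2] open 0.0546
(0.415, 0.332, 0.16, 180) -> [  6.2 196.6  19.4] roll 0.001
(0.415, 0.332, 0.017, 180) -> [  5.9 196.7 162.4] roll 0.001
```

View pics/top1.png

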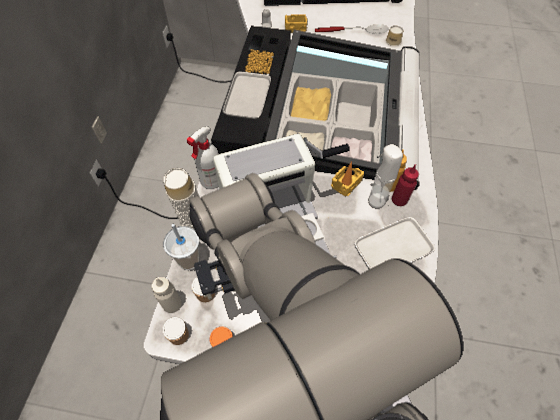

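```bash
cat >> h.py <<'E'
def tubs(z0=.052,z1=.07,box=(.3,.6,.1,.45),rad=.029):
    for n in("side","top"):
        p,d=cam(n); W=cloud(n,d); x,y,z=W[...,0],W[...,1],W[...,2]
        m=(z>z0)&(z<z1)&(x>box[0])&(x<box[1])&(y>box[2])&(y<box[3])&(p.min(-1)>110)&(p.max(-1).astype(int)-p.min(-1)<45)
        k,l,st,_=cv2.connectedComponentsWithStats(m.astype(np.uint8))
        for i in range(1,k):
            if st[i,4]>60:
                P=W[l==i]; r=cv2.minAreaRect((P[:,:2]*1000).astype(np.float32)); print(n,st[i,4],np.round(r[0],1),np.round(r[1]),"z",np.median(P[:,2]).round(4))
E
python3 - <<'E'
from h import *
tubs()
E
python3 -m crank '[[1,0,33,0,0],[1,2,66,0,0],[1,4,99,0,0],[1,6,132,0,0],[1,6,165,0,0],[1,6,197,0,0],[1,6,197,20,0],[1,6,197,20,0]]'
python3 - <<'E'
from h import *
tubs(); go((.415,.332,.017,180))
E
```

```text
side 196 [418.4 333. ] [56. 55.] z 0.062
top 163 [502.2 252.3] [54. 27.] z 0.0622
top 406 [415.4 332.3] [53. 55.] z 0.0621
time: 6.02
tool_pos: [0.4153, 0.3324, 0.3356]
tool_rot: [-3.139, -0.004, -3.141]
contact_force: [-1.4, -1.1, -0.5]
opening: 0.0922
grip_force: 0.0
side 69 [409.  343.3] [55. 30.] z 0.062
t 6.12 pos [0.4159 0.3313 0.338 ] tip z 0.16 yaw 179.9 F [0.5 0.4 0.4] open 0.092
(0.415, 0.332, 0.017, 180) -> [  0.6   0.9 143. ] roll -0.001
```

```bash
python3 -m crank '[[1,0,0,30,0],[1,0,0,60,0],[1,-1,1,90,0],[1,-1,1,115,0],[1,-1,1,135,0],[1,-1,1,144,0],[1,-1,1,144,0],[-1,-1,1,144,0],[-1,-1,1,144,0],[-1,-1,1,144,0],[-1,-1,1,144,0],[-1,-1,1,144,0]]' 15; python3 -m crank '[[-1,0,0,0,0],[-1,0,0,-3,0],[-1,0,0,-30,0],[-1,0,0,-60,0],[-1,0,0,-90,0],[-1,0,0,-105,0],[-1,0,0,-105,0]]'
python3 - <<'E'
from h import *
go((.5,.06,.12,180),(.583,.059,.12,180),(.583,.059,.044,180))
E
```

```text
time: 7.12
tool_pos: [0.4168, 0.3336, 0.1956]
tool_rot: [3.141, 0.001, -3.141]
contact_force: [-0.4, -0.1, -0.2]
opening: 0.063
grip_force: 0.0
time: 7.7
tool_pos: [0.4173, 0.334, 0.3035]
tool_rot: [3.138, 0.006, -3.141]
contact_force: [0.8, -0.0, -1.8]
opening: 0.0578
grip_force: 15.0
t 7.7 pos [0.4173 0.334  0.3035] tip z 0.1255 yaw -180.0 F [ 0.8 -0.  -1.8] open 0.0578
(0.5, 0.06, 0.12, 180) -> [ -82.5 -274.     5. ] roll 0.0
(0.583, 0.059, 0.12, 180) -> [-165.5 -275.     5.5] roll 0.0
(0.583, 0.059, 0.044, 180) -> [-165.1 -275.3   81.5] roll 0.0
```

Run:
```python
from h import *
out=[]
Q=[]
for n in("side","top"):
    p,d=cam(n); out.append(p[100:300,120:400]); W=cloud(n,d); Q.append(W[~np.isnan(W[...,0])])
    x,y,z=W[...,0],W[...,1],W[...,2]
    for yc in(.059,-.015,-.089):
        m=(abs(x-.583)<.045)&(abs(y-yc)<.037)&(z>.02)&(z<.031); P=W[m]
        if len(P)>20: print(n,"well",yc,len(P),np.percentile(P,[3,97],axis=0)[:,:2].mean(0).round(4),np.percentile(P,[3,97],axis=0)[:,:2].round(3).tolist(),np.median(P[:,2]).round(4))
Q=np.vstack(Q)
for a,b in((.055,.066),(.035,.055)):
    P=Q[(Q[:,0]>.42)&(Q[:,0]<.66)&(abs(Q[:,1]+.015)<.1)&(Q[:,2]>a)&(Q[:,2]<b)]; print(len(P),np.percentile(P[:,0],[2,10,50]).round(4))
save("pics/w.png",cv2.resize(np.vstack(out),(560,600*800//800)))
```

```text
side well 0.059 246 [0.5774 0.0629] [[0.54, 0.035], [0.615, 0.091]] 0.0261
side well -0.015 272 [ 0.5773 -0.0109] [[0.54, -0.04], [0.615, 0.018]] 0.0267
side well -0.089 292 [ 0.5772 -0.0911] [[0.539, -0.125], [0.615, -0.057]] 0.0264
top well 0.059 332 [0.5851 0.0592] [[0.556, 0.031], [0.614, 0.088]] 0.0264
top well -0.015 347 [ 0.5763 -0.0156] [[0.54, -0.043], [0.613, 0.012]] 0.0263
top well -0.089 332 [ 0.576  -0.0903] [[0.539, -0.118], [0.613, -0.062]] 0.0263
294 [0.4543 0.4555 0.4594]
1698 [0.4551 0.4588 0.5596]
```

View pics/w.png

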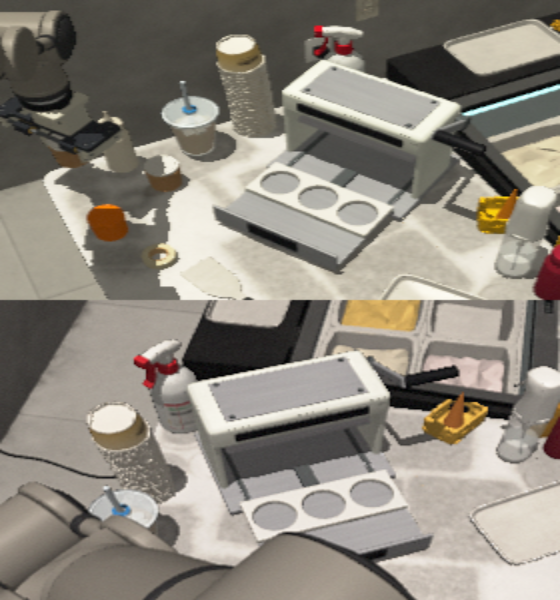

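The carrier is out, with its three wells visible and well 1 at (0.583, 0.059). The tub is held.

```bash
python3 -m crank '[[-1,0,-33,0,0],[-1,0,-66,0,0],[-1,0,-99,0,0],[-1,0,-132,0,0],[-1,-20,-160,0,0],[-1,-45,-185,0,0],[-1,-70,-210,0,0],[-1,-95,-235,0,0],[-1,-120,-258,0,0],[-1,-145,-275,0,0],[-1,-165,-275,0,0],[-1,-165,-275,0,0]]'; python3 -m crank '[[-1,0,0,20,0],[-1,0,0,40,0],[-1,0,0,60,0],[-1,0,0,60,0],[-1,0,0,60,0]]'
python3 - <<'E'
from h import *
go((.583,.059,.046,180),(.583,.059,.044,180))
E
```

```text
time: 8.8
tool_pos: [0.5842, 0.0568, 0.2973]
tool_rot: [3.142, -0.001, 3.139]
contact_force: [-1.0, 0.1, -0.9]
opening: 0.0579
grip_force: 15.0
time: 9.22
tool_pos: [0.5807, 0.0588, 0.2377]
tool_rot: [3.141, -0.005, -3.141]
contact_force: [0.3, -0.3, -1.6]
opening: 0.0579
grip_force: 15.0
t 9.22 pos [0.5807 0.0588 0.2377] tip z 0.0597 yaw -180.0 F [ 0.3 -0.3 -1.6] open 0.0579
(0.583, 0.059, 0.046, 180) -> [-2.4  0.2 13.7] roll 0.001
(0.583, 0.059, 0.044, 180) -> [-2.4  0.2 15.7] roll 0.001
```

```bash
python3 -m crank '[[-1,-1,0,6,0],[-1,-2,0,11,0],[-1,-2,0,15,0],[-1,-2,0,16,0],[-1,-2,0,16,0]]';  python3 -m crank '[[0.5,0,0,0,0],[0.8,0,0,0,0],[0.8,0,0,0,0],[0.8,0,0,0,0],[0.8,0,0,0,0]]';  python3 -m crank '[[0.8,0,0,-20,0],[0.8,0,0,-50,0],[0.8,0,0,-85,0],[0.8,30,0,-110,0],[0.8,60,0,-130,0],[1,90,0,-140,0],[1,120,0,-140,0],[1,120,0,-140,0]]'
python3 - <<'E'
from h import *
tubs(); tubs(.08,.1,(.54,.63,.02,.1)); go()
E
```

```text
time: 9.63
tool_pos: [0.5837, 0.0585, 0.2236]
tool_rot: [3.142, -0.0, -3.141]
contact_force: [-1.3, -0.0, -1.0]
opening: 0.0577
grip_force: 15.0
time: 10.05
tool_pos: [0.5838, 0.0585, 0.224]
tool_rot: [3.142, 0.001, -3.141]
contact_force: [0.5, 0.4, 0.0]
opening: 0.082
grip_force: 0.0
time: 10.72
tool_pos: [0.4592, 0.0588, 0.3643]
tool_rot: [3.141, -0.003, -3.141]
contact_force: [-0.1, 1.1, -0.4]
opening: 0.0912
grip_force: 0.0
side 189 [505.8 237.5] [58. 54.] z 0.0627
top 294 [508.5 236.7] [57. 47.] z 0.0621
side 82 [582.9  44. ] [52. 23.] z 0.0883
t 10.92 pos [0.4646 0.0584 0.364 ] tip z 0.186 yaw -180.0 F [ 0.8  0.1 -0.5] open 0.0918
```

Run:
```python
from h import *
go((.500,.2326,.186,-133))
```

```text
t 10.92 pos [0.4646 0.0584 0.364 ] tip z 0.186 yaw -180.0 F [ 0.8  0.1 -0.5] open 0.0918
(0.5, 0.2326, 0.186, -133) -> [-35.4 174.2   0. ] roll -0.82
```

```bash
python3 -m crank '[[1,-5,22,0,-0.1],[1,-10,44,0,-0.2],[1,-15,66,0,-0.3],[1,-20,88,0,-0.4],[1,-25,110,0,-0.5],[1,-30,132,0,-0.6],[1,-33,154,0,-0.7],[1,-35,174,0,-0.8],[1,-35,174,0,-0.82],[1,-35,174,0,-0.82],[1,-35,174,0,-0.82]]'
python3 - <<'E'
from h import *
p,d=cam("side"); save("pics/s3.png",cv2.resize(p[100:300,120:400],(560,400)))
go((.500,.2326,.017,-133))
E
```

```text
time: 11.83
tool_pos: [0.4992, 0.2322, 0.3631]
tool_rot: [3.141, -0.001, -2.323]
contact_force: [-0.3, -0.2, 0.2]
opening: 0.0918
grip_force: 0.0
t 11.88 pos [0.4991 0.2318 0.3633] tip z 0.1853 yaw -133.1 F [-0.2 -0.5 -0.4] open 0.0918
(0.5, 0.2326, 0.017, -133) -> [-1.300e+00 -1.000e-01  1.683e+02] roll -0.002
```

View pics/s3.png

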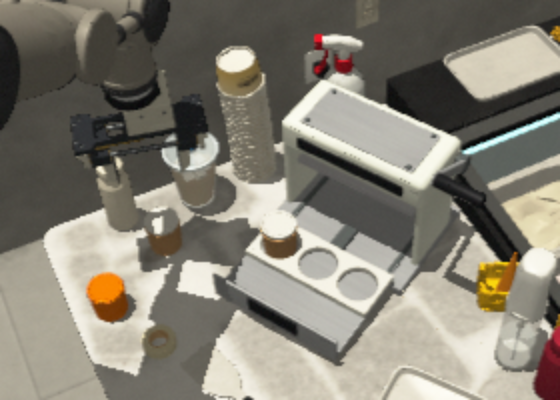

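Tub 1 is standing in the left well at (280,233). The gripper is above the second tub at (163,232), at the planned angle between the cup and the bottle.

```bash
python3 -m crank '[[1,-1,0,25,0],[1,-1,0,50,0],[1,-1,0,75,0],[1,-1,0,100,0],[1,-1,0,125,0],[1,-1,0,145,0],[1,-1,0,160,0],[1,-1,0,168,0],[1,-1,0,168,0],[-1,-1,0,168,0],[-1,-1,0,168,0],[-1,-1,0,168,0]]' 15; python3 -m crank '[[-1,0,0,0,0],[-1,0,0,0,0],[-1,0,0,0,0],[-1,0,0,0,0]]'
```

```text
time: 12.88
tool_pos: [0.4999, 0.2332, 0.197]
tool_rot: [-3.14, 0.002, -2.322]
contact_force: [0.1, 0.1, -0.4]
opening: 0.0764
grip_force: 0.0
time: 13.22
tool_pos: [0.4996, 0.2332, 0.1963]
tool_rot: [-3.141, 0.001, -2.321]
contact_force: [-0.6, -1.8, 3.9]
opening: 0.0573
grip_force: 15.0
```

```bash
python3 -m crank '[[-1,0,0,-3,0],[-1,0,0,-25,0],[-1,0,0,-50,0],[-1,0,0,-75,0],[-1,0,0,-100,0],[-1,0,0,-125,0],[-1,0,0,-150,0],[-1,0,0,-160,0],[-1,0,0,-160,0]]'
python3 - <<'E'
from h import *
tubs(.06,.22,(.45,.56,.18,.28))
go((.48,.06,.178,180),(.48,-.089,.178,180))
E
```

```text
time: 13.97
tool_pos: [0.4997, 0.2333, 0.358]
tool_rot: [-3.139, 0.004, -2.321]
contact_force: [-0.5, 0.2, -1.9]
opening: 0.0577
grip_force: 15.0
t 14.07 pos [0.499  0.2331 0.3546] tip z 0.1766 yaw -133.0 F [-0.9 -0.  -2.1] open 0.0578
(0.48, 0.06, 0.178, 180) -> [ 139.5 -104.1   -1.3] roll 0.82
(0.48, -0.089, 0.178, 180) -> [ 248.5 -205.8   -1.2] roll 0.82
```

```bash
python3 -m crank '[[-1,20,-15,0,0],[-1,40,-30,0,0.1],[-1,60,-45,0,0.2],[-1,80,-60,0,0.3],[-1,100,-75,0,0.4],[-1,120,-90,0,0.5],[-1,140,-104,0,0.6],[-1,162,-124,0,0.7],[-1,184,-145,0,0.8],[-1,206,-165,0,0.82],[-1,228,-186,0,0.82],[-1,248,-206,0,0.82]]'; python3 -m crank '[[-1,0,0,0,0],[-1,0,0,0,0]]'
python3 - <<'E'
from h import *
go((.577,-.089,.178,180),(.577,-.089,.06,180),(.577,-.089,.044,180))
E
```

```text
time: 15.07
tool_pos: [0.4801, -0.0902, 0.3536]
tool_rot: [3.14, -0.004, 3.141]
contact_force: [1.1, 0.1, -1.9]
opening: 0.0576
grip_force: 15.0
time: 15.23
tool_pos: [0.4805, -0.0898, 0.3537]
tool_rot: [3.14, -0.004, 3.139]
contact_force: [0.8, 1.2, -3.1]
opening: 0.0577
grip_force: 15.0
t 15.23 pos [ 0.4805 -0.0898  0.3537] tip z 0.1757 yaw 179.8 F [ 0.8  1.2 -3.1] open 0.0577
(0.577, -0.089, 0.178, 180) -> [-96.5   1.1  -2.6] roll -0.003
(0.577, -0.089, 0.06, 180) -> [-97.    0.9 115.3] roll -0.003
(0.577, -0.089, 0.044, 180) -> [-97.    0.9 131.3] roll -0.003
```

```bash
python3 -m crank '[[-1,-25,1,10,0],[-1,-50,1,25,0],[-1,-75,1,45,0],[-1,-97,1,70,0],[-1,-97,1,95,0],[-1,-97,1,110,0],[-1,-97,1,110,0]]'
python3 - <<'E'
from h import *
for n in("side","top"):
    p,d=cam(n); W=cloud(n,d); z=W[...,2]; m=(z>.095)&(z<.125)&(abs(W[...,0]-.583)<.04)&(abs(W[...,1]+.089)<.035)&(p.min(-1)>120); P=W[m]
    if len(P)>10: print(n,len(P),np.percentile(P,[2,98],axis=0).round(3))
go((.577,-.089,.044,180))
E
```

```text
time: 15.82
tool_pos: [0.5765, -0.0857, 0.2404]
tool_rot: [3.138, -0.01, -3.14]
contact_force: [-0.9, -0.4, -2.4]
opening: 0.0582
grip_force: 15.0
t 15.92 pos [ 0.5776 -0.0865  0.2448] tip z 0.0668 yaw -179.9 F [ 1.1  0.  -1.5] open 0.0579
(0.577, -0.089, 0.044, 180) -> [ 0.6 -2.5 22.8] roll 0.001
```

```bash
python3 -m crank '[[-1,0,-2,5,0],[-1,0,-2,10,0],[-1,0,-2,15,0],[-1,0,-2,19,0],[-1,0,-2,21,0],[-1,0,-2,21,0],[-1,0,-2,21,0]]';python3 - <<'E'
from h import *
go((.577,-.089,.044,180))
E
```

```text
time: 16.5
tool_pos: [0.5779, -0.0897, 0.2247]
tool_rot: [3.141, 0.0, -3.142]
contact_force: [0.0, 0.2, -2.7]
opening: 0.0575
grip_force: 15.0
t 16.5 pos [ 0.5779 -0.0897  0.2247] tip z 0.0467 yaw -180.0 F [ 0.   0.2 -2.7] open 0.0575
(0.577, -0.089, 0.044, 180) -> [0.9 0.7 2.7] roll 0.0
```

```bash
python3 -m crank '[[-1,0,0,1,0],[-1,0,0,2,0],[-1,0,0,2,0],[0.3,0,0,2,0],[0.8,0,0,2,0],[0.8,0,0,2,0],[0.8,0,0,2,0],[0.8,0,0,2,0],[0.8,0,0,2,0]]';  python3 -m crank '[[0.8,0,0,-20,0],[0.8,0,0,-50,0],[0.8,0,0,-85,0],[0.8,30,10,-110,0],[-1,60,20,-120,0],[-1,95,30,-120,0],[-1,130,45,-120,0],[-1,160,60,-120,0],[-1,175,74,-120,0],[-1,175,74,-120,0],[-1,175,74,-120,0]]'
python3 - <<'E'
from h import *
p,d=cam("side"); save("pics/s4.png",cv2.resize(p[100:300,120:400],(560,400)))
p,d=cam("top"); save("pics/t4.png",cv2.resize(p[100:300,120:400],(560,400)))
tubs(.08,.1,(.54,.63,-.13,.1)); go((.42,-.015,.03,180),(.435,-.015,.03,180),(.60,-.015,.03,180))
E
```

```text
time: 17.25
tool_pos: [0.5779, -0.0897, 0.2228]
tool_rot: [3.142, 0.0, -3.141]
contact_force: [-0.2, -0.2, 0.3]
opening: 0.0824
grip_force: 0.0
time: 18.17
tool_pos: [0.4025, -0.0153, 0.3433]
tool_rot: [-3.141, 0.002, -3.14]
contact_force: [0.6, 0.2, -0.3]
opening: 0.0405
grip_force: 0.0
side 88 [593.   51.3] [59. 29.] z 0.0879
side 223 [583.6 -88.6] [55. 55.] z 0.0886
top 301 [581.8  59.4] [55. 54.] z 0.0879
t 18.37 pos [ 0.4037 -0.0162  0.3427] tip z 0.1647 yaw 180.0 F [ 0.1 -0.5  0.3] open 0.0246
(0.42, -0.015, 0.03, 180) -> [-16.2   1.2 134.7] roll -0.0
(0.435, -0.015, 0.03, 180) -> [-31.2   1.2 134.7] roll -0.0
(0.6, -0.015, 0.03, 180) -> [-196.2    1.3  134.8] roll -0.0
```

View pics/s4.png

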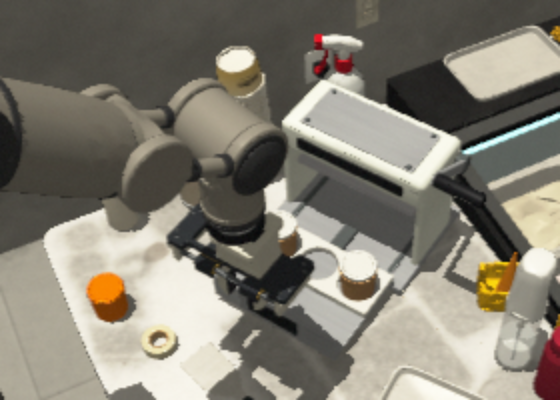

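Both tubs stand in the wells, at (285,233) and (358,272) in this crop. Next I push the carrier shut.

```bash
python3 -m crank '[[-1,0,1,30,0],[-1,0,1,60,0],[-1,0,1,90,0],[-1,0,1,115,0],[-1,0,1,134,0],[-1,-10,1,134,0],[-1,-20,1,134,0],[-1,-30,1,134,0],[-1,-35,1,134,0],[-1,-35,1,134,0]]'; python3 -m crank '[[-1,-4,0,0,0],[-1,-8,0,0,0],[-1,-12,0,0,0],[-1,-16,0,0,0],[-1,-20,0,0,0],[-1,-24,0,0,0],[-1,-28,0,0,0],[-1,-32,0,0,0],[-1,-36,0,0,0],[-1,-40,0,0,0],[-1,-44,0,0,0],[-1,-48,0,0,0]]';python3 -m crank '[[-1,-4,0,0,0],[-1,-8,0,0,0],[-1,-12,0,0,0],[-1,-16,0,0,0],[-1,-20,0,0,0],[-1,-24,0,0,0],[-1,-28,0,0,0],[-1,-32,0,0,0],[-1,-36,0,0,0],[-1,-40,0,0,0],[-1,-44,0,0,0],[-1,-48,0,0,0]]'
```

```text
time: 19.2
tool_pos: [0.4392, -0.0151, 0.2084]
tool_rot: [-3.141, 0.001, 3.142]
contact_force: [-0.6, -0.9, -0.0]
opening: 0.0006
grip_force: 0.0
time: 20.2
tool_pos: [0.4862, -0.0147, 0.2086]
tool_rot: [3.141, -0.0, -3.141]
contact_force: [-3.2, -2.7, -0.9]
opening: 0.0002
grip_force: 1.9
time: 21.2
tool_pos: [0.5342, -0.0148, 0.2087]
tool_rot: [-3.141, -0.0, -3.141]
contact_force: [-4.3, -3.2, -1.8]
opening: 0.0003
grip_force: 2.2
```

```bash
python3 -m crank '[[-1,-4,0,0,0],[-1,-8,0,0,0],[-1,-12,0,0,0],[-1,-16,0,0,0],[-1,-20,0,0,0],[-1,-24,0,0,0],[-1,-28,0,0,0],[-1,-32,0,0,0],[-1,-36,0,0,0],[-1,-40,0,0,0],[-1,-44,0,0,0],[-1,-48,0,0,0]]'; python3 -m crank '[[-1,-2,0,0,0],[-1,-4,0,0,0],[-1,-6,0,0,0],[-1,-8,0,0,0],[-1,-10,0,0,0],[-1,-12,0,0,0],[-1,-14,0,0,0],[-1,-15.5,0,0,0],[-1,-17,0,0,0],[-1,-17,0,0,0]]'
```

```text
time: 22.2
tool_pos: [0.5821, -0.015, 0.2087]
tool_rot: [-3.141, -0.001, -3.141]
contact_force: [-5.5, -4.2, -0.3]
opening: 0.0005
grip_force: 2.5
time: 23.03
tool_pos: [0.5984, -0.0149, 0.2087]
tool_rot: [-3.141, -0.003, -3.141]
contact_force: [-7.2, -3.7, 1.3]
opening: 0.0005
grip_force: 3.5
```

```bash
python3 -m crank '[[-1,-1.5,0,0,0],[-1,-3,0,0,0],[-1,-3,0,0,0]]'; python3 -m crank '[[-1,25,0,0,0],[-1,60,0,0,0],[-1,95,0,0,0],[-1,130,0,0,0],[-1,165,0,0,0],[-1,180,0,0,0],[-1,180,0,-30,0],[-1,180,0,-60,0],[-1,180,0,-90,0],[-1,180,-20,-120,0],[-1,180,-40,-150,0],[-1,180,-70,-180,0]]'; python3 -m crank '[[-1,0,-25,-25,0],[-1,0,-50,-50,0],[-1,0,-75,-70,0],[-1,0,-100,-70,0],[-1,0,-100,-70,0]]'
python3 - <<'E'
from h import *
p,d=cam("side"); save("pics/s5.png",cv2.resize(p[100:300,120:400],(560,400)))
carrier(); go((.54,-.193,.275,180),(.669,-.193,.275,180))
E
```

```text
time: 23.28
tool_pos: [0.5998, -0.0149, 0.2087]
tool_rot: [-3.142, -0.009, -3.141]
contact_force: [-18.0, -5.1, 10.5]
opening: 0.0004
grip_force: 9.1
time: 24.28
tool_pos: [0.4223, -0.0838, 0.391]
tool_rot: [-3.141, 0.005, -3.139]
contact_force: [2.0, -0.8, -0.4]
opening: 0.0002
grip_force: 0.0
time: 24.7
tool_pos: [0.4227, -0.1875, 0.4603]
tool_rot: [-3.137, 0.006, 3.139]
contact_force: [0.1, 0.5, -0.6]
opening: 0.0005
grip_force: 0.0
plate front x ~ [0.5978 0.6299 0.6444] 436
t 24.85 pos [ 0.4221 -0.1839  0.4583] tip z 0.2803 yaw 180.0 F [0.3 0.3 0.4] open 0.0003
(0.54, -0.193, 0.275, 180) -> [-117.9   -9.1    5.4] roll -0.0
(0.669, -0.193, 0.275, 180) -> [-246.9   -9.1    5.6] roll -0.0
```

View pics/s5.png

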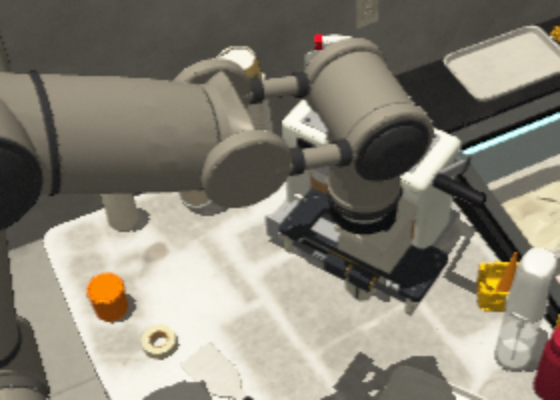

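The carrier stayed shut, with its plate at x 0.598. Next is the lever.

```bash
python3 -m crank '[[-1,-25,-2,0,0],[-1,-50,-4,0,0],[-1,-75,-6,0,0],[-1,-100,-9,0,0],[-1,-125,-9,0,0],[-1,-150,-9,0,0],[-1,-175,-9,0,0],[-1,-200,-9,0,0],[-1,-225,-9,0,0],[-1,-247,-9,0,0],[-1,-247,-9,0,0],[-1,-247,-9,0,0]]'
python3 - <<'E'
from h import *
Q=[]
for n in("side","top"):
    p,d=cam(n); W=cloud(n,d); Q.append(W[~np.isnan(W[...,0])&(p.max(-1)<70)])
    P=Q[-1]; P=P[(P[:,2]>.21)&(P[:,2]<.26)&(P[:,1]<-.165)&(P[:,1]>-.25)&(P[:,0]>.6)&(P[:,0]<.72)]
    if len(P)>5: print(n,len(P),np.percentile(P,[2,50,98],axis=0).round(3))
go((.669,-.193,.252,180))
E
```

```text
time: 25.85
tool_pos: [0.6699, -0.1914, 0.4565]
tool_rot: [3.14, -0.002, -3.139]
contact_force: [-0.6, 0.8, 0.6]
opening: 0.0007
grip_force: 0.0
side 191 [[ 0.663 -0.234  0.232]
 [ 0.67  -0.201  0.246]
 [ 0.683 -0.167  0.252]]
t 25.95 pos [ 0.6686 -0.1922  0.458 ] tip z 0.28 yaw -179.9 F [0.1 0.4 0.1] open 0.0008
(0.669, -0.193, 0.252, 180) -> [-0.4 -0.9 28. ] roll 0.001
```

```bash
python3 -m crank '[[-1,-2,-1,10,0],[-1,-2,-1,20,0],[-1,-2,-1,28,0],[-1,-1,-1,32,0],[-1,1,-1,36,0],[-1,4,-1,40,0],[-1,6,-1,46,0],[-1,8,-1,52,0],[-1,10,-1,57,0],[-1,12,-1,63,0],[-1,12,-1,63,0]]'; python3 -m crank '[[-1,1,0,6,0],[-1,2.5,0,12,0],[-1,3.5,0,18,0],[-1,3.5,0,24,0],[-1,3.5,0,30,0],[-1,3.5,0,35,0],[-1,3.5,0,39,0],[-1,3.5,0,39,0]]'
```

```text
time: 26.87
tool_pos: [0.6554, -0.1943, 0.3952]
tool_rot: [3.141, -0.003, 3.141]
contact_force: [-5.7, 0.7, 7.6]
opening: 0.0006
grip_force: 3.9
time: 27.53
tool_pos: [0.6521, -0.1945, 0.3566]
tool_rot: [-3.141, -0.002, 3.141]
contact_force: [-5.3, -0.6, 6.8]
opening: 0.0007
grip_force: 3.4
```

Run:
```python
from h import *
p,d=cam("side"); save("pics/s6.png",cv2.resize(p[120:260,240:440],(600,420)))
go((.655,-.193,.174,180))
```

```text
t 27.58 pos [ 0.6522 -0.1945  0.3568] tip z 0.1788 yaw 180.0 F [-5.6 -1.   6.6] open 0.0003
(0.655, -0.193, 0.174, 180) -> [-2.8  1.5  4.8] roll -0.0
```

View pics/s6.png

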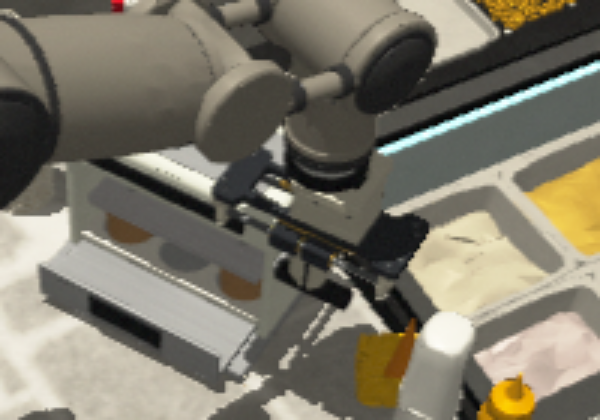

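```bash
python3 -m crank '[[-1,-1,0,1.5,0],[-1,-2,0,3,0],[-1,-2,0,4.5,0],[-1,-2,0,6,0],[-1,-2,0,6,0]]'
```

```text
time: 28.0
tool_pos: [0.6541, -0.1945, 0.3519]
tool_rot: [-3.141, -0.001, 3.141]
contact_force: [-8.1, -0.8, 10.7]
opening: 0.0006
grip_force: 5.0
```

```bash
python3 -m crank '[[-1,0,0,1.5,0],[-1,0,0,3,0],[-1,0,0,3,0]]'
```

```text
time: 28.25
tool_pos: [0.6539, -0.1944, 0.3515]
tool_rot: [-3.14, 0.001, 3.141]
contact_force: [-12.3, 0.9, 21.2]
opening: 0.0007
grip_force: 10.8
```

The stop is reached: the tip is at 0.1735 m against 0.174 expected, and force is climbing. I let the lever back up.

```bash
python3 -m crank '[[-1,0,0,1.5,0],[-1,0,0,1.5,0],[-1,0,0,-2,0],[-1,0,0,-10,0],[-1,0,0,-20,0],[-1,-2,0,-32,0],[-1,-4,0,-44,0],[-1,-7,0,-56,0],[-1,-11,0,-66,0],[-1,-15,0,-76,0],[-1,-17,0,-86,0],[-1,-17,0,-105,0]]';  python3 -m crank '[[-1,0,0,-10,0],[-1,30,0,-10,0],[-1,60,0,-10,0],[-1,90,0,-10,0],[-1,120,0,-10,0],[-1,150,0,-10,0],[-1,180,10,-10,0],[-1,210,30,-10,0],[-1,210,60,10,0],[-1,210,90,10,0],[-1,210,90,10,0]]'
python3 - <<'E'
from h import *
p,d=cam("top"); save("pics/t7.png",cv2.resize(p[100:300,120:400],(560,400)))
Q=carrier(); P=Q[(Q[:,2]>.12)&(Q[:,2]<.27)&(Q[:,1]<-.175)&(Q[:,1]>-.24)&(Q[:,0]>.62)&(Q[:,0]<.7)]; print("lever",len(P),np.percentile(P,[2,50,98],axis=0).round(3))
go((.42,-.015,.18,180),(.575,-.015,.03,180))
E
```

```text
time: 29.25
tool_pos: [0.6725, -0.1941, 0.4504]
tool_rot: [3.14, -0.003, -3.141]
contact_force: [0.3, 0.1, 0.3]
opening: 0.0003
grip_force: 0.0
time: 30.17
tool_pos: [0.461, -0.1006, 0.4417]
tool_rot: [3.139, -0.001, -3.139]
contact_force: [-0.2, 0.1, -0.4]
opening: 0.0004
grip_force: 0.0
plate front x ~ [0.5952 0.5992 0.6334] 1176
lever 168 [[ 0.663 -0.234  0.233]
 [ 0.67  -0.206  0.246]
 [ 0.683 -0.176  0.252]]
t 30.32 pos [ 0.4624 -0.1042  0.4424] tip z 0.2644 yaw -179.9 F [1.  0.6 0.2] open 0.0008
(0.42, -0.015, 0.18, 180) -> [42.4 89.3 84.3] roll 0.001
(0.575, -0.015, 0.03, 180) -> [-112.5   89.2  234.4] roll 0.001
```

```bash
python3 -m crank '[[-1,0,30,25,0],[-1,0,60,50,0],[-1,0,89,75,0],[-1,-20,89,105,0],[-1,-40,89,135,0],[-1,-58,89,165,0],[-1,-58,89,195,0],[-1,-58,89,220,0],[-1,-58,89,234,0],[-1,-85,89,234,0],[-1,-112,89,234,0],[-1,-112,89,234,0]]'; python3 -m crank '[[-1,-3,0,0,0],[-1,-6,0,0,0],[-1,-8,0,0,0],[-1,-10,0,0,0],[-1,-12,0,0,0],[-1,-14,0,0,0],[-1,-16,0,0,0],[-1,-18,0,0,0],[-1,-20,0,0,0],[-1,-22,0,0,0],[-1,-24,0,0,0],[-1,-24,0,0,0]]'
```

```text
time: 31.32
tool_pos: [0.5785, -0.0168, 0.208]
tool_rot: [-3.141, 0.005, 3.14]
contact_force: [-0.1, 0.2, 1.4]
opening: 0.0005
grip_force: 0.0
time: 32.32
tool_pos: [0.5975, -0.0154, 0.2083]
tool_rot: [-3.141, -0.003, -3.141]
contact_force: [-5.7, -2.8, 3.8]
opening: 0.0008
grip_force: 2.9
```

```bash
python3 -m crank '[[-1,-1.5,0,0,0],[-1,-3,0,0,0],[-1,-3,0,0,0]]'
```

```text
time: 32.57
tool_pos: [0.5994, -0.0154, 0.2082]
tool_rot: [-3.142, -0.007, -3.141]
contact_force: [-12.5, -2.4, 8.5]
opening: 0.0007
grip_force: 6.5
```

```bash
python3 -m crank '[[-1,-0.7,0,0,0],[-1,-0.7,0,0,0],[-1,25,0,0,0],[-1,60,0,0,0],[-1,95,0,0,0],[-1,130,0,0,0],[-1,165,0,0,0],[-1,180,0,0,0],[1,180,0,-35,0],[1,180,0,-70,0],[1,180,0,-105,0],[1,180,0,-130,0]]'; python3 -m crank '[[1,0,25,0,0],[1,0,50,0,0],[1,0,80,0,0],[1,0,110,0,0],[1,0,140,0,0],[1,0,165,0,0],[1,0,165,0,0],[1,0,165,0,0],[1,0,165,0,0]]' 
python3 -m crank '[[1,0,0,0,0],[1,0,0,0,0],[1,0,0,0,0],[1,0,0,0,0],[1,0,0,0,0],[1,0,0,0,0]]'
python3 - <<'E'
from h import *
p,d=cam("side"); save("pics/s8.png",cv2.resize(p[100:300,120:400],(560,400)))
carrier(); tubs(.075,.1,(.52,.65,-.13,.1)); go((.583,.059,.19,180),(.583,.059,.045,180))
E
```

```text
time: 33.57
tool_pos: [0.4216, -0.0151, 0.3414]
tool_rot: [-3.141, 0.004, -3.141]
contact_force: [1.9, 0.3, -0.5]
opening: 0.0229
grip_force: 0.0
time: 34.32
tool_pos: [0.4213, 0.1497, 0.3383]
tool_rot: [-3.142, 0.0, -3.141]
contact_force: [-0.5, 0.0, -1.5]
opening: 0.0824
grip_force: 0.0
time: 34.82
tool_pos: [0.4214, 0.1496, 0.3382]
tool_rot: [3.142, 0.0, 3.141]
contact_force: [0.3, 0.4, -0.2]
opening: 0.0917
grip_force: 0.0
plate front x ~ [0.4587 0.5061 0.5397] 2687
side 201 [581.6  60.9] [55. 56.] z 0.0838
side 223 [582.4 -86.7] [58. 55.] z 0.0835
top 283 [579.6 -89.2] [55. 57.] z 0.0836
t 35.07 pos [0.4213 0.1498 0.3382] tip z 0.1602 yaw -180.0 F [0.7 0.1 0.7] open 0.0919
(0.583, 0.059, 0.19, 180) -> [-161.7  -90.9  -29.8] roll 0.0
(0.583, 0.059, 0.045, 180) -> [-161.7  -90.9  115.2] roll 0.0
```

View pics/s8.png

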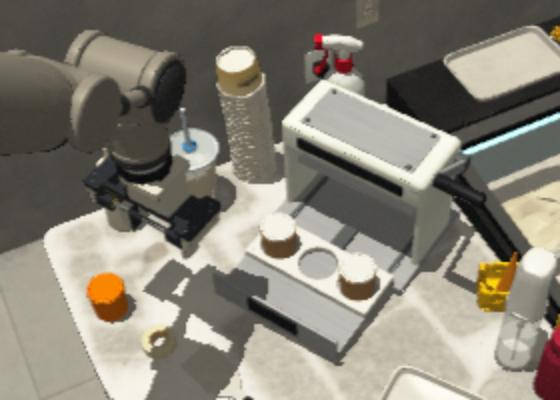

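The lids now measure 83.6 mm high, which is 26 + 58, so both are home, and the carrier is out. I pick the left tub first.

```bash
python3 -m crank '[[1,-27,-15,0,0],[1,-54,-30,0,0],[1,-81,-45,0,0],[1,-108,-60,0,0],[1,-135,-75,0,0],[1,-161,-90,5,0],[1,-161,-90,30,0],[1,-161,-90,55,0],[1,-161,-90,80,0],[1,-161,-90,100,0],[1,-161,-90,114,0],[1,-161,-90,114,0]]'; python3 -m crank '[[-1,0,0,0,0],[-1,0,0,0,0],[-1,0,0,0,0],[-1,0,0,0,0],[-1,0,0,0,0],[-1,0,0,0,0],[-1,0,0,0,0],[-1,0,0,0,0]]' 15
python3 - <<'E'
from h import *
go()
E
```

```text
time: 36.07
tool_pos: [0.5813, 0.0599, 0.2208]
tool_rot: [3.141, -0.006, -3.141]
contact_force: [-0.1, 0.0, 0.2]
opening: 0.0919
grip_force: 0.0
time: 36.73
tool_pos: [0.5825, 0.0598, 0.2249]
tool_rot: [-3.142, 0.001, -3.141]
contact_force: [-0.7, 0.0, 5.3]
opening: 0.0575
grip_force: 15.0
t 36.73 pos [0.5825 0.0598 0.2249] tip z 0.0469 yaw -180.0 F [-0.7  0.   5.3] open 0.0575
```

```bash
python3 -m crank '[[-1,0,0,-4,0],[-1,0,0,-25,0],[-1,0,0,-55,0],[-1,0,0,-85,0],[-1,28,0,-95,0],[-1,56,0,-95,0],[-1,84,0,-95,0],[-1,112,-10,-95,0],[-1,121,-40,-95,0],[-1,121,-72,-95,0],[-1,121,-104,-95,0],[-1,121,-136,-95,0]]'
python3 - <<'E'
from h import *
go((.4616,-.367,.14,180))
E
```

```text
time: 37.73
tool_pos: [0.4608, -0.0772, 0.3194]
tool_rot: [3.141, 0.0, -3.141]
contact_force: [0.1, -0.7, -0.9]
opening: 0.0578
grip_force: 15.0
t 37.73 pos [ 0.4608 -0.0772  0.3194] tip z 0.1414 yaw -179.9 F [ 0.1 -0.7 -0.9] open 0.0578
(0.4616, -0.367, 0.14, 180) -> [  -0.5 -289.8    1.3] roll 0.001
```

```bash
python3 -m crank '[[-1,0,-30,0,0],[-1,0,-60,0,0],[-1,0,-90,0,0],[-1,0,-120,0,0],[-1,0,-150,0,0],[-1,0,-180,0,0],[-1,0,-210,0,0],[-1,0,-240,0,0],[-1,0,-265,0,0],[-1,0,-290,0,0],[-1,0,-290,0,0],[-1,0,-290,0,0]]'
python3 - <<'E'
from h import *
p,d=cam("top"); W=cloud("top",d); m=(abs(W[...,2]-.0125)<.005)&(abs(W[...,0]-.457)<.1)&(abs(W[...,1]+.317)<.13); P=W[m]; print(len(P),cv2.minAreaRect((P[:,:2]*1000).astype(np.float32)))
go((.4616,-.367,.025,180))
E
```

```text
time: 38.73
tool_pos: [0.461, -0.3671, 0.3184]
tool_rot: [3.14, -0.001, 3.14]
contact_force: [0.1, 0.8, -1.0]
opening: 0.0574
grip_force: 15.0
146 ((419.3136901855469, -337.31671142578125), (126.76773071289062, 210.59674072265625), 40.92445755004883)
t 38.78 pos [ 0.4611 -0.366   0.3185] tip z 0.1405 yaw 180.0 F [-0.7  1.  -1.3] open 0.0576
(0.4616, -0.367, 0.025, 180) -> [ -0.6  -1.2 115.5] roll -0.001
```

```bash
python3 -m crank '[[-1,0,0,30,0],[-1,0,0,60,0],[-1,0,0,85,0],[-1,0,0,100,0],[-1,0,0,108,0],[-1,0,0,113,0],[-1,0,0,115,0],[-1,0,0,115,0],[-1,0,0,115,0]]'
python3 - <<'E'
from h import *
go((.4616,-.367,.024,180))
E
```

```text
time: 39.53
tool_pos: [0.4618, -0.3662, 0.2052]
tool_rot: [-3.14, 0.001, -3.141]
contact_force: [0.2, 0.4, -1.3]
opening: 0.0575
grip_force: 15.0
t 39.53 pos [ 0.4618 -0.3662  0.2052] tip z 0.0272 yaw -180.0 F [ 0.2  0.4 -1.3] open 0.0575
(0.4616, -0.367, 0.024, 180) -> [ 0.2 -0.8  3.2] roll 0.0
```

```bash
python3 -m crank '[[-1,0,0,1,0],[-1,0,0,2.5,0],[-1,0,0,3.5,0],[-1,0,0,3.5,0],[0.2,0,0,3.5,0],[0.7,0,0,3.5,0],[0.7,0,0,3.5,0],[0.7,0,0,3.5,0],[0.7,0,0,3.5,0]]';python3 -m crank '[[0.7,0,0,-20,0],[0.7,0,0,-50,0],[0.7,0,0,-85,0],[1,0,0,-120,0],[1,0,30,-140,0],[1,0,60,-150,0],[1,0,90,-150,0],[1,0,120,-150,0],[1,0,150,-150,0],[1,0,180,-150,0],[1,0,210,-150,0],[1,0,240,-150,0]]'
python3 - <<'E'
from h import *
tubs(.05,.075,(.38,.54,-.44,-.2)); tubs(.075,.1,(.52,.65,-.13,.1));go((.582,-.088,.17,180),(.582,-.088,.047,180))
E
```

```text
time: 40.28
tool_pos: [0.4614, -0.3662, 0.2006]
tool_rot: [-3.142, 0.0, -3.142]
contact_force: [0.1, 0.6, -0.3]
opening: 0.0768
grip_force: 0.0
time: 41.28
tool_pos: [0.4611, -0.1248, 0.3507]
tool_rot: [3.142, 0.0, 3.142]
contact_force: [-0.0, -0.2, 0.1]
opening: 0.0918
grip_force: 0.0
side 304 [ 461.1 -361.7] [56. 54.] z 0.0605
t 41.48 pos [ 0.4615 -0.1257  0.3508] tip z 0.1728 yaw -179.9 F [ 0.1 -0.2  0.2] open 0.0915
(0.582, -0.088, 0.17, 180) -> [-120.6   37.5    2.9] roll 0.002
(0.582, -0.088, 0.047, 180) -> [-120.5   37.6  125.9] roll 0.002
```

```bash
python3 -m crank '[[1,-28,10,0,0],[1,-56,20,0,0],[1,-84,30,0,0],[1,-110,37,5,0],[1,-119,37,25,0],[1,-119,37,50,0],[1,-119,37,75,0],[1,-119,37,100,0],[1,-119,37,118,0],[1,-119,37,126,0],[1,-119,37,126,0],[1,-119,37,126,0]]'; python3 -m crank '[[-1,0,0,0,0],[-1,0,0,0,0],[-1,0,0,0,0],[-1,0,0,0,0],[-1,0,0,0,0],[-1,0,0,0,0],[-1,0,0,0,0],[-1,0,0,0,0]]' 15
python3 - <<'E'
from h import *
go()
E
```

```text
time: 42.48
tool_pos: [0.5807, -0.0901, 0.2249]
tool_rot: [-3.141, 0.0, 3.141]
contact_force: [0.8, -0.5, 0.9]
opening: 0.0918
grip_force: 0.0
time: 43.15
tool_pos: [0.5805, -0.0891, 0.2251]
tool_rot: [-3.141, 0.001, -3.141]
contact_force: [-0.9, 0.7, 3.1]
opening: 0.0577
grip_force: 15.0
t 43.15 pos [ 0.5805 -0.0891  0.2251] tip z 0.0471 yaw -180.0 F [-0.9  0.7  3.1] open 0.0577
```

```bash
python3 -m crank '[[-1,0,0,-4,0],[-1,0,0,-25,0],[-1,0,0,-55,0],[-1,0,0,-85,0],[-1,28,0,-95,0],[-1,56,0,-95,0],[-1,84,-10,-95,0],[-1,110,-35,-95,0],[-1,128,-65,-95,0],[-1,128,-97,-95,0],[-1,128,-129,-95,0],[-1,128,-161,-95,0]]'; python3 -m crank '[[-1,0,-12,0,0],[-1,0,-12,30,0],[-1,0,-12,60,0],[-1,0,-12,85,0],[-1,0,-12,100,0],[-1,0,-12,108,0],[-1,0,-12,112,0],[-1,0,-12,112,0],[-1,0,-12,112,0]]'
python3 - <<'E'
from h import *
go((.4524,-.262,.024,180))
E
```

```text
time: 44.15
tool_pos: [0.4518, -0.2515, 0.3199]
tool_rot: [3.141, 0.0, -3.141]
contact_force: [0.9, 0.3, -1.3]
opening: 0.0573
grip_force: 15.0
time: 44.9
tool_pos: [0.4528, -0.2622, 0.2085]
tool_rot: [-3.141, 0.001, -3.141]
contact_force: [-0.2, 1.4, -2.1]
opening: 0.0577
grip_force: 15.0
t 44.9 pos [ 0.4528 -0.2622  0.2085] tip z 0.0305 yaw -180.0 F [-0.2  1.4 -2.1] open 0.0577
(0.4524, -0.262, 0.024, 180) -> [0.4 0.2 6.5] roll 0.0
```

```bash
python3 -m crank '[[-1,0,0,2,0],[-1,0,0,4,0],[-1,0,0,6,0],[-1,0,0,6.5,0],[-1,0,0,6.5,0],[0.2,0,0,6.5,0],[0.6,0,0,6.5,0],[0.6,0,0,6.5,0],[0.6,0,0,6.5,0],[0.6,0,0,6.5,0]]';python3 -m crank '[[0.6,0,0,-20,0],[0.6,0,0,-50,0],[0.6,0,0,-85,0],[-1,0,0,-120,0],[-1,0,30,-140,0],[-1,5,60,-140,0],[-1,15,90,-140,0],[-1,25,120,-140,0],[-1,35,150,-140,0],[-1,45,180,-140,0],[-1,45,210,-140,0],[-1,45,247,-140,0]]'
python3 - <<'E'
from h import *
tubs(.05,.075,(.38,.54,-.44,-.2)); carrier();go((.41,-.015,.03,180))
E
```

```text
time: 45.73
tool_pos: [0.4524, -0.2622, 0.2011]
tool_rot: [3.141, 0.0, -3.141]
contact_force: [0.1, -0.0, -0.1]
opening: 0.0729
grip_force: 0.0
time: 46.73
tool_pos: [0.4068, -0.0143, 0.3414]
tool_rot: [-3.141, 0.001, 3.14]
contact_force: [0.9, -0.7, 0.3]
opening: 0.0179
grip_force: 0.0
side 287 [ 451.9 -261.6] [55. 57.] z 0.0601
side 306 [ 461.7 -362.5] [56. 54.] z 0.0606
top 296 [ 460.5 -362.8] [54. 56.] z 0.0603
plate front x ~ [0.4597 0.525  0.5762] 3592
t 46.93 pos [ 0.4074 -0.0144  0.3413] tip z 0.1633 yaw -179.8 F [-0.7 -0.2  1.2] open 0.0025
(0.41, -0.015, 0.03, 180) -> [ -2.6  -0.5 133.3] roll 0.003
```

Both tubs stand on the tray, 61 mm high including its floor. Next I push the empty carrier shut.

```bash
python3 -m crank '[[-1,0,0,30,0],[-1,0,0,60,0],[-1,0,0,90,0],[-1,0,0,115,0],[-1,0,0,133,0],[-1,-10,0,133,0],[-1,-20,0,133,0],[-1,-30,0,133,0],[-1,-33,0,133,0],[-1,-33,0,133,0]]'; python3 -m crank '[[-1,-4,0,0,0],[-1,-8,0,0,0],[-1,-12,0,0,0],[-1,-16,0,0,0],[-1,-20,0,0,0],[-1,-24,0,0,0],[-1,-28,0,0,0],[-1,-32,0,0,0],[-1,-36,0,0,0],[-1,-40,0,0,0],[-1,-44,0,0,0],[-1,-48,0,0,0]]';python3 -m crank '[[-1,-4,0,0,0],[-1,-8,0,0,0],[-1,-12,0,0,0],[-1,-16,0,0,0],[-1,-20,0,0,0],[-1,-24,0,0,0],[-1,-28,0,0,0],[-1,-32,0,0,0],[-1,-36,0,0,0],[-1,-40,0,0,0],[-1,-44,0,0,0],[-1,-48,0,0,0]]'; python3 -m crank '[[-1,-4,0,0,0],[-1,-8,0,0,0],[-1,-12,0,0,0],[-1,-16,0,0,0],[-1,-20,0,0,0],[-1,-24,0,0,0],[-1,-28,0,0,0],[-1,-32,0,0,0],[-1,-36,0,0,0],[-1,-40,0,0,0],[-1,-44,0,0,0],[-1,-47,0,0,0]]'
```

```text
time: 47.77
tool_pos: [0.441, -0.0163, 0.208]
tool_rot: [-3.141, 0.001, 3.14]
contact_force: [0.7, -0.1, 0.0]
opening: 0.0005
grip_force: 0.0
time: 48.77
tool_pos: [0.4887, -0.0151, 0.2081]
tool_rot: [3.141, -0.0, -3.141]
contact_force: [-3.3, -2.8, -1.4]
opening: 0.0006
grip_force: 1.9
time: 49.77
tool_pos: [0.5367, -0.0153, 0.2081]
tool_rot: [-3.141, -0.0, -3.141]
contact_force: [-4.3, -3.3, -1.9]
opening: 0.0004
grip_force: 2.2
time: 50.77
tool_pos: [0.5837, -0.0154, 0.2082]
tool_rot: [-3.141, -0.0, -3.141]
contact_force: [-4.6, -4.2, -0.0]
opening: 0.0003
grip_force: 2.4
```

```bash
python3 -m crank '[[-1,-2,0,0,0],[-1,-4,0,0,0],[-1,-6,0,0,0],[-1,-8,0,0,0],[-1,-10,0,0,0],[-1,-12,0,0,0],[-1,-14,0,0,0],[-1,-15.5,0,0,0],[-1,-17,0,0,0],[-1,-18,0,0,0],[-1,-18,0,0,0]]'
```

```text
time: 51.68
tool_pos: [0.5996, -0.0154, 0.2081]
tool_rot: [-3.141, -0.008, -3.141]
contact_force: [-15.6, -5.6, 8.2]
opening: 0.0007
grip_force: 8.2
```

```bash
python3 -m crank '[[-1,-0.5,0,0,0],[-1,25,0,0,0],[-1,60,0,0,0],[-1,95,0,0,0],[-1,130,0,0,0],[-1,165,0,0,0],[-1,180,0,0,0],[-1,180,0,-30,0],[-1,180,0,-60,0],[-1,180,0,-90,0],[-1,180,0,-120,0],[-1,180,0,-150,0]]'; python3 -m crank '[[-1,0,30,0,0],[-1,0,60,0,0],[-1,0,90,0,0],[-1,0,120,0,0],[-1,0,150,0,0],[-1,0,170,0,0],[-1,0,170,0,0],[-1,0,170,0,0],[-1,0,170,0,0],[-1,0,170,0,0],[-1,0,170,0,0],[-1,0,170,0,0]]';python3 -m crank '[[-1,0,0,0,0],[-1,0,0,0,0],[-1,0,0,0,0],[-1,0,0,0,0],[-1,0,0,0,0],[-1,0,0,0,0],[-1,0,0,0,0],[-1,0,0,0,0],[-1,0,0,0,0],[-1,0,0,0,0],[-1,0,0,0,0],[-1,0,0,0,0]]'
python3 - <<'E'
from h import *
p,d=cam("side"); save("pics/s9.png",p)
Q=carrier(); tubs(.05,.075,(.38,.54,-.44,-.2)); P=Q[(Q[:,2]>.12)&(Q[:,2]<.27)&(Q[:,1]<-.175)&(Q[:,1]>-.24)&(Q[:,0]>.62)&(Q[:,0]<.7)]; print("lever",len(P),np.percentile(P,[2,50,98],axis=0).round(3))
go()
E
```

```text
time: 52.68
tool_pos: [0.422, -0.0149, 0.3607]
tool_rot: [3.142, 0.005, -3.141]
contact_force: [1.2, 0.6, -0.0]
opening: 0.0005
grip_force: 0.0
time: 53.68
tool_pos: [0.4215, 0.1541, 0.3583]
tool_rot: [3.141, 0.0, 3.14]
contact_force: [0.1, 0.5, 0.1]
opening: 0.0006
grip_force: 0.0
time: 54.68
tool_pos: [0.4213, 0.1548, 0.3582]
tool_rot: [3.142, 0.0, -3.141]
contact_force: [0.0, -0.7, 0.4]
opening: -0.0
grip_force: 0.0
plate front x ~ [0.5963 0.5992 0.6346] 993
side 290 [ 451.3 -261. ] [55. 56.] z 0.0598
side 308 [ 461.1 -363.3] [56. 55.] z 0.0604
top 297 [ 460.3 -362.9] [55. 54.] z 0.0603
top 307 [ 451.  -261.2] [57. 53.] z 0.0599
lever 339 [[ 0.663 -0.233  0.232]
 [ 0.669 -0.205  0.246]
 [ 0.683 -0.176  0.251]]
t 54.93 pos [0.4213 0.1548 0.3582] tip z 0.1802 yaw -180.0 F [-0.3  0.5 -0.4] open 0.0003
```

View pics/s9.png

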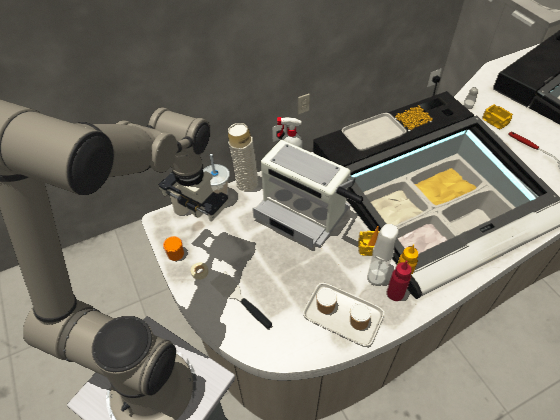

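The press is shut with its lever up, at (300,190). Both tubs stand upright on the tray at (325,300) and (360,318), and the bystanders are where they were.

```bash
python3 -c "
from cell import ticket; print(ticket.hand_in())"
```

```text
the job is handed in; nothing more can be done
None
```

The job is handed in: there were two tubs, both lids are pressed home, both tubs stand upright on the delivery tray, and the empty press is latched shut with its lever up.

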